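Calibrate the colour reader and read a swatch card

ROBOT

A 6-joint arm with a two-finger parallel gripper is mounted at the origin on a cart in front of the work surface, level with it; the furniture and walls round the work are solid. World frame = base frame: x ahead of the robot, y to its left, z up, the work surface at z = 0. Lengths are in m, angles in rad, forces in N, time in s.
With the tool pointing down it reaches from about 0.35 to 0.725 m from the base axis. Payload 6 kg.
Tool frame: the origin (TCP) lies midway between the tips of the shut fingers; the grasp point (between the pads) lies 19 mm behind it; z points along the fingers, y is the line along which they close (so a half turn about z gives the same grasp; the last joint's range is limited). The gripper opens to 85 mm and grips with 20 to 120 N. Pads are 22 mm wide; open, the fingers measure 114 mm over their backs; the gripper's body (76 mm by 85 mm) begins 54 mm behind the grasp point. The pads swing forward as they close: fully open they stand 13 mm farther back than shut.
Start: joints at [-0.967, 0.04, 0.085, 0, -1.615, -0.334], TCP at [0.16, -0.578, 0.231] pointing down, gripper open.
Joint ranges: [-2.56, 2.56], [-1.29, 2.01], [-1.08, 1.49], [-3.29, 1.98], [-2.81, -0.18], [-2.99, 2.99]. Speed limits (rad/s): [2.57, 2.57, 3.01, 3.14, 3.14, 3.14].

INTERFACE

Orientations are given as a rotation vector (axis times angle).
In Python, from cell import bot gives the robot as it stands.
- The arm moves only by the tool carry_out, never from a script. Its argument "increments" is a list of rows, each a list of 6 numbers: the shift along the tool's x, y, z in cm, then the turn, a rotation vector about the tool's x, y, z in degrees. In form: [[x, y, z, rx, ry, rz], ...]. A call has 1 to 8 rows; each row shifts and turns the commanded pose from where the row before left it, along the tool's axes as they then stand; what a row does not reach is not made up. A row lasts 1/10 s, in which the tool goes at most 50 mm and 8.59 degrees, less where a joint would pass 70% of its speed; a pose out of reach is approached as far as the arm can. A call is refused whole if a number of a shift passes 5 or a number of a turn 8.59, either way. A call with a gripper value outside its range is refused whole. "fingers" is the closure, from 0 (fully open) to 1 (shut), set as the call begins (left out, the last holds). The fingers move at their own pace and stop on an object; "squeeze" is the grip in N (left out, the last holds). Time passes only in rows, so rows that do not move let the fingers close. It gives the time, the measured TCP pose, the force, the opening and the grip force at its end, in the units of the state.
- bot.sense(): the state, without advancing time (a new reading comes with each control period).
- bot.camera(name): name is "scene" or "top" or "wrist"; returns the picture (384x512x3 uint8, blue, green, red); there is no depth.
- bot.camera_params(name): a dict with "vfov" (degrees; the focal length in pixels is half the picture's height over the tangent of half this angle, whatever the lens; pixels are square), "cx", "cy" (the principal point, pixels), "rvec" (rotation vector, rad) and "tvec" (3), from world to camera coordinates, as OpenCV has them; the wrist camera has in their place "tool_from_camera" (4x4, takes a point from camera to tool coordinates, whose origin is the TCP and whose axes are the flange's). Camera axes: x right, y down, z forward; pixel columns grow to the right and rows downward; lengths in m; the calibration is good to about 2 mm. A picture is of the moment at which its call begins: read the wrist's pose just before it. camera_params takes no time and is no camera call.
- bot.hand_in(): hands the job in; it is judged then, once.
The state is a dict: "time_s": time; "q": joint angles; "qvel": joint speeds; "joint_efforts": joint torques, N m; "eef_pos": TCP position; "tool_rot": TCP orientation; "ft_force": force on the tool from outside, world axes, zero at the start; "wrist_torque": the same for the moment, N m; "width": opening from 0.0 (shut) to 1.0 (fully open); "grasp_force": force on a finger pad.
Only numpy, scipy, OpenCV 4.12 (cv2) and the standard library are available. Lean on these libraries where they do the work, as an engineer would, in place of code of your own. Each camera call takes 0.05 s, during which the arm holds its last target. There are 200 camera calls.

TASK

Take the colour reader off its charging pad and calibrate it: hold it still for a good second, looking squarely at the middle of the round white tile from about 30 mm away. Then, keeping it square to the sloping swatch card and about 30 mm off, glide it slowly (40 mm/s or less) along the row from the middle of the leftmost swatch to the middle of the rightmost one, as seen from the robot, touching neither tile nor card, and set it gently back upright on its pad. Leave everything else where it is.

Things in the scene. Friction and masses are not known exactly. Their poses are not given: they have to be found in the camera images.
- reader: hand-held colour reader, 118 mm tall, 160 g, upright and loose on the pad. Origin: centre of its underside, where the lens is; it looks along its own -z, and its turn about z does not matter. Foot: black cone 48 mm across, narrowing to 38 mm at z = 42. Above, z = 42 to 118, a white handle 40 mm along x by 30 mm along y, sides parallel: grip it from above across y, at z = 85 to 95.
- reader_focus (a point): the reader's focus, 30 mm in front of its lens on the line of sight (at z = -30 mm in the reader's frame): it must lie on the middle of what is read. A reading counts if the focus is within 12 mm of that point and the line of sight within 0.2 rad of square.
- pad: fixed charging pad, square grey plate 90 x 90 x 10 mm lying flat, with a dark round inlay; origin at the centre of its underside, top at z = 10 mm. May be left or right of the card.
- tile: round white reference tile, 36 mm across, on a black square wedge 70 mm wide fixed on the table, on the other side of the card from the pad. Origin at the middle of the tile's face, 34 mm above the table; z is the face's outward normal (15 degrees off vertical, leaning to the wedge's front), y is level, x points up the slope. The wedge's highest edge is 42 mm above the table.
- chart: swatch card on a fixed wooden rest sloping up away from the robot. Origin at the middle of its row of swatches, 50 mm above the table; z is the outward normal (25 degrees off vertical), y is level along the row to its left end, x up the slope. Board 130 mm along x by 190 mm along y; a lip 7 mm high at its lower edge; two clips at x = 45, y = +-60 mm, 4 mm proud.
- patch_1 (a point): middle of swatch 1 of 5 (each 28 mm wide, 34 mm high, 32 mm apart), at y = 64 mm in the card's frame, the leftmost
- patch_2 (a point): middle of swatch 2 of 5 (each 28 mm wide, 34 mm high, 32 mm apart), at y = 32 mm in the card's frame
- patch_3 (a point): middle of swatch 3 of 5 (each 28 mm wide, 34 mm high, 32 mm apart), at y = 0 mm in the card's frame
- patch_4 (a point): middle of swatch 4 of 5 (each 28 mm wide, 34 mm high, 32 mm apart), at y = -32 mm in the card's frame
- patch_5 (a point): middle of swatch 5 of 5 (each 28 mm wide, 34 mm high, 32 mm apart), at y = -64 mm in the card's frame, the rightmost
- turps_pot: bystander: round grey lidded pot 52 mm across, 50 mm high, near front of the table; origin at the centre of its underside
- charcoal_tin: bystander: flat tin 50 x 110 x 15 mm, near front of the table; origin at the centre of its underside
- eraser: bystander: eraser 23 x 55 x 14 mm, near front of the table; origin at the centre of its underside
- paint_tube_1: bystander: paint tube 42 x 120 x 28 mm lying at the left, behind; origin at the centre of its underside
- stapler: bystander: black desk stapler 30 x 131 x 41 mm at the right; origin at the centre of its underside
- mug_1: bystander: white mug 83 mm across (115 mm with its handle), 86 mm high, at the far left; origin at the centre of its underside
Not all that is in view belongs to the job. Several things have the shape of the pad; the one meant has the colours described above.

How it is judged:
On the way, in this order (a step that is already met when the one before it is completed fails the run):
1. the reader is held still, square on, 30 mm from the middle of the white tile for 0.8 s (distance between reader_focus and tile below 0.012 m and angle between the z axis of reader and the z axis of tile, either way round below 0.2 rad and z of reader in the frame of tile above 0.01 m and linear speed of reader below 0.02 m/s and angular speed of reader below 0.15 rad/s), for 0.8 s.
2. then, moving slowly (under 80 mm/s), the reader looks square on at swatch 1 from 30 mm (distance between reader_focus and patch_1 below 0.012 m and angle between the z axis of reader and the z axis of chart, either way round below 0.2 rad and z of reader in the frame of chart above 0.01 m and linear speed of reader below 0.08 m/s), for 0.1 s.
3. then, moving slowly (under 80 mm/s), the reader looks square on at swatch 2 from 30 mm (distance between reader_focus and patch_2 below 0.012 m and angle between the z axis of reader and the z axis of chart, either way round below 0.2 rad and z of reader in the frame of chart above 0.01 m and linear speed of reader below 0.08 m/s), for 0.1 s.
4. then, moving slowly (under 80 mm/s), the reader looks square on at swatch 3 from 30 mm (distance between reader_focus and patch_3 below 0.012 m and angle between the z axis of reader and the z axis of chart, either way round below 0.2 rad and z of reader in the frame of chart above 0.01 m and linear speed of reader below 0.08 m/s), for 0.1 s.
5. then, moving slowly (under 80 mm/s), the reader looks square on at swatch 4 from 30 mm (distance between reader_focus and patch_4 below 0.012 m and angle between the z axis of reader and the z axis of chart, either way round below 0.2 rad and z of reader in the frame of chart above 0.01 m and linear speed of reader below 0.08 m/s), for 0.1 s.
6. then, moving slowly (under 80 mm/s), the reader looks square on at swatch 5 from 30 mm (distance between reader_focus and patch_5 below 0.012 m and angle between the z axis of reader and the z axis of chart, either way round below 0.2 rad and z of reader in the frame of chart above 0.01 m and linear speed of reader below 0.08 m/s), for 0.1 s.
At the end, for the whole second after the job is handed in: The reader stands upright (within 0.08 rad), at rest and released, on its pad, its axis within 25 mm of the pad's centre, after the tile and then the five swatches have been read in order (horizontal distance between reader and pad below 0.025 m and angle between reader's own z axis and vertical below 0.08 rad and height (world z) of reader between 0.007 and 0.013 m and contact force between reader and pad above 0.3 N and linear speed of reader below 0.02 m/s); the robot touches nothing.
It fails at once if the reader or the gripper touches the swatch card with its board, or the tile with its holder (over 1 N) (contact force between any of reader, the fingers, the arm and chart above 1 N or contact force between any of reader, the fingers, the arm and tile above 1 N).
It fails at once if while reading between the first and last swatch (focus on the row within 15 mm) the reader moves faster than 90 mm/s (y of reader_focus in the frame of chart between -0.05 and 0.05 m and x of reader_focus in the frame of chart between -0.015 and 0.015 m and z of reader_focus in the frame of chart between -0.015 and 0.015 m and linear speed of reader above 0.09 m/s).
It fails at once if the reader is dropped (falls free from more than about 10 mm) or knocked over ((contact force between the fingers and reader below 0.05 N and linear speed of reader above 0.45 m/s) or (contact force between the fingers and reader below 0.05 N and angle between reader's own z axis and vertical above 0.7 rad)).
It fails at once if a bystander (pot, charcoal tin, eraser, paint tube, stapler or mug) is shifted by more than 30 mm (distance of any of turps_pot, charcoal_tin, eraser, paint_tube_1, stapler, mug_1 from where it was at the start of the episode above 0.03 m).
It also fails if it takes over 67 s, if anything falls off the work surface, if the arm or the gripper's body presses on something with over 40 N, if the wrist force passes 120 N, or if a joint passes its speed limit or range.

## Working session

There is one attempt and no reset: what is moved stays moved. The work goes in short steps, Python scripts to look and compute and a tool call to move; the robot and the scene stay as the last step left them, time stands still between calls to the robot, and variables do not carry over. Pictures are saved under pics/ and viewed, at most 10 in all, crops included, and the job is handed in when it is done.

Besides the shell and the picture viewer there is one more tool, called after "Call:" by a JSON object that holds its "fn" and its "kwargs". carry_out: Moves the arm, as the interface text tells. Its arguments: {"type":"object","properties":{"increments":{"type":"array"},"fingers":{"type":"number"},"squeeze":{"type":"number"}},"required":["increments"]}

```bash
mkdir -p pics; ls; python3 - <<'E'
from cell import bot
import cv2,numpy as np
s=bot.sense();print(s)
for n in("scene","top"):
    cv2.imwrite(f"pics/{n}0.png",bot.camera(n));print(n,bot.camera_params(n))
print(bot.camera_params("wrist"))
E
```

```text
pics
{'time_s': 0.0, 'q': array([-9.67343739e-01,  4.08201644e-02,  8.38182855e-02, -4.90684438e-04,
       -1.61548596e+00, -3.33677256e-01]), 'qvel': array([ 4.97375077e-05, -1.02846667e-03,  1.01492492e-03, -1.56198864e-03,
       -5.23890550e-04,  1.49331069e-03]), 'joint_efforts': array([-3.12211007e-03, -3.68202710e+01,  3.47405076e+01,  6.93238780e+00,
       -5.55307153e-03,  2.20159421e-05]), 'eef_pos': array([ 0.15990016, -0.57796534,  0.23027294]), 'tool_rot': array([ 4.22467637e-01, -3.11272656e+00, -2.71809927e-03]), 'ft_force': array([ 0.50594439, -0.41417477, -0.58274555]), 'wrist_torque': array([ 0.01514061,  0.0114048 , -0.01294746]), 'grasp_force': 0.0, 'width': 0.9976580931315563}
scene {'vfov': 54.160765090585414, 'cx': 255.7436322195739, 'cy': 193.18675362972363, 'rvec': array([ 0.83177549, -2.60588184,  1.03032667]), 'tvec': array([0.44267999, 0.26290732, 1.13769014])}
top {'vfov': 43.50562124704081, 'cx': 260.02850677947754, 'cy': 197.2722836969254, 'rvec': array([ 2.16646616, -2.1955807 ,  0.04813376]), 'tvec': array([0.01079508, 0.54246132, 1.630841  ])}
{'vfov': 65.91558317608204, 'cx': 257.82132157506607, 'cy': 193.56371615892476, 'tool_from_camera': array([[ 6.98683034e-04, -9.52836813e-01, -3.03482323e-01,
         7.78347843e-02],
       [ 9.99999568e-01,  8.51969246e-04, -3.72690336e-04,
         2.07590757e-04],
       [ 6.13670678e-04, -3.03481931e-01,  9.52836996e-01,
        -1.42400335e-01],
       [ 0.00000000e+00,  0.00000000e+00,  0.00000000e+00,
         1.00000000e+00]])}
```

View pics/scene0.png

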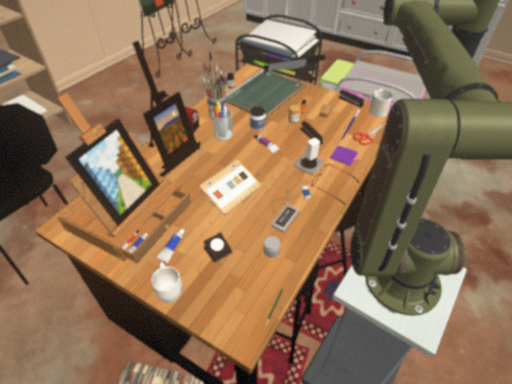

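View pics/top0.png

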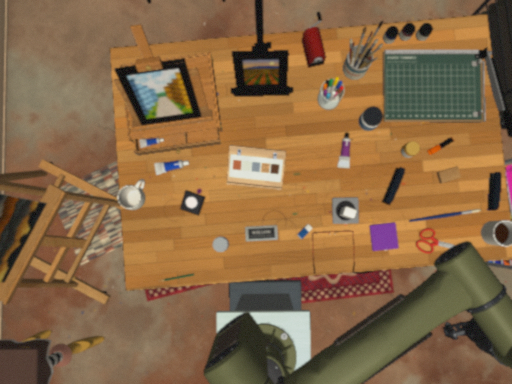

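The scene view shows the reader on its grey pad at (310,155), the card at (230,187) and the tile at (217,246). In the top view they are at (346,211), (256,167) and (193,202), with the stapler at (394,185).

```bash
cat > h.py <<'E'
from cell import bot
import cv2,numpy as np
from scipy.spatial.transform import Rotation as R
def cam(n,s=None):
    p=bot.camera_params(n); f=192/np.tan(np.radians(p['vfov']/2))
    K=np.array([[f,0,p['cx']],[0,f,p['cy']],[0,0,1]])
    if n=='wrist':
        T=np.eye(4);T[:3,:3]=R.from_rotvec(s['tool_rot']).as_matrix();T[:3,3]=s['eef_pos']
        T=T@p['tool_from_camera']; return K,T[:3,:3],T[:3,3]
    Rm=R.from_rotvec(p['rvec']).as_matrix(); return K,Rm.T,-Rm.T@p['tvec']
def ray(c,uv):
    K,Rm,o=c; d=Rm@np.linalg.inv(K)@[uv[0],uv[1],1]; return o,d/np.linalg.norm(d)
def onz(c,uv,z):
    o,d=ray(c,uv); return o+d*(z-o[2])/d[2]
def onplane(c,uv,p,n):
    o,d=ray(c,uv); return o+d*((p-o)@n)/(d@n)
def tri(l):
    A=0;b=0
    for c,uv in l:
        o,d=ray(c,uv);M=np.eye(3)-np.outer(d,d);A=A+M;b=b+M@o
    p=np.linalg.solve(A,b); res=[np.linalg.norm(np.cross(p-ray(c,uv)[0],ray(c,uv)[1])) for c,uv in l]
    return p,np.array(res)
def proj(c,P):
    K,Rm,o=c; q=K@(Rm.T@(np.asarray(P)-o)); return q[:2]/q[2]
def snap(name):
    s=bot.sense(); im=bot.camera('wrist'); cv2.imwrite(f'pics/{name}.png',im)
    np.savez(f'pics/{name}.npz',eef_pos=s['eef_pos'],tool_rot=s['tool_rot'])
    print(s['time_s'],s['eef_pos'].round(4),R.from_rotvec(s['tool_rot']).as_matrix().round(3).tolist())
def load(name):
    return cv2.imread(f'pics/{name}.png'),cam('wrist',np.load(f'pics/{name}.npz'))
E
python3 - <<'E'
from h import *
t=cam('top');s=cam('scene')
for n,a,b in [('reader top',(346.5,211),(313,141)),('chart',(257,167.5),(230,183)),('tile',(193,202),(217,244)),('stapler',(394,185),(311,130))]:
    p,r=tri([(t,a),(s,b)]);print(n,p.round(4),r.round(4))
print(onz(t,(345,210),.01))
print(R.from_rotvec(bot.sense()['tool_rot']).as_matrix().round(3), t[2],s[2])
E
```

```text
reader top [ 0.484  -0.2747  0.1276] [0.0046 0.0046]
chart [0.6433 0.0133 0.0494] [0.0025 0.0025]
tile [0.5292 0.2331 0.021 ] [0.0001 0.0001]
stapler [ 0.5763 -0.4523  0.0264] [0.0012 0.0012]
[ 0.49530513 -0.2865668   0.01      ]
[[-0.964 -0.267 -0.001]
 [-0.267  0.964  0.002]
 [ 0.     0.002 -1.   ]] [ 0.43999588 -0.02547534  1.6612579 ] [0.02757741 0.73580281 1.00859228]
```

Call:
{"fn": "carry_out", "kwargs": {"increments": [[-4.06,2.48,-0.6,0,0,0],[-4.06,2.48,-0.6,0,0,0],[-4.06,2.48,-0.6,0,0,0],[-4.06,2.48,-0.6,0,0,0],[-4.06,2.48,-0.6,0,0,0],[-4.06,2.48,-0.6,0,0,0],[-4.06,2.48,-0.6,0,0,0],[-4.06,2.48,-0.6,0,0,0]], "fingers": 0}}

```text
time_s: 0.9
eef_pos: [0.421, -0.2987, 0.2793]
tool_rot: [-0.423, 3.113, 0.0]
ft_force: [0.8, -1.7, -0.6]
width: 0.998
grasp_force: 0.0
```

Call:
{"fn": "carry_out", "kwargs": {"increments": [[0,0,0,0,0,0],[0,0,0,0,0,0]]}}

```text
time_s: 1.1
eef_pos: [0.4207, -0.2995, 0.2788]
tool_rot: [0.426, -3.112, -0.001]
ft_force: [1.1, 0.0, -0.4]
width: 0.998
grasp_force: 0.0
```

```bash
python3 -c "
from h import *
snap('w1')"
```

```text
1.1 [ 0.4207 -0.2995  0.2788] [[-0.963, -0.269, -0.001], [-0.269, 0.963, 0.0], [0.001, 0.001, -1.0]]
```

View pics/w1.png

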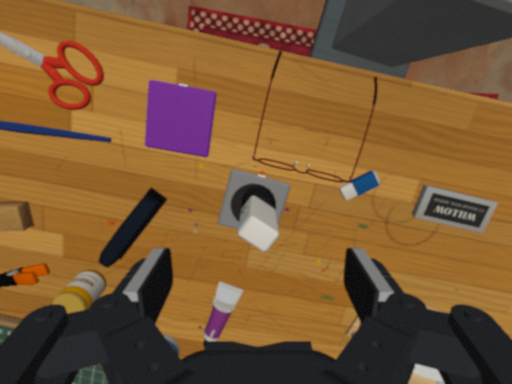

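Wrist view: the reader's top face is at about (259,232), with its handle turned slightly, and the pad is at (253,203). I'll take a second view from a sideways shift.

Call:
{"fn": "carry_out", "kwargs": {"increments": [[0,4.0,0,0,0,0],[0,4.0,0,0,0,0],[0,0,0,0,0,0],[0,0,0,0,0,0]]}}

```text
time_s: 1.55
eef_pos: [0.3982, -0.2238, 0.2797]
tool_rot: [-0.422, 3.112, -0.001]
ft_force: [-0.2, 0.4, -0.3]
width: 1.001
grasp_force: 0.0
```

```bash
cat > seg.py <<'E'
from h import *
out=[]
for n in('w1','w2'):
    im,c=load(n); hsv=cv2.cvtColor(im,cv2.COLOR_BGR2HSV)
    g=proj(c,(0.484,-0.2747,0.118)); roi=np.zeros(im.shape[:2],np.uint8); cv2.circle(roi,tuple(int(x) for x in g),75,255,-1)
    print(n,'guess',g.round(1), 'top px', im[int(g[1]),int(g[0])])
    for nm,m in (('white',cv2.inRange(hsv,(0,0,170),(180,60,255))),('grey',cv2.inRange(hsv,(0,0,90),(180,45,165))),('black',cv2.inRange(hsv,(0,0,0),(180,255,60)))):
        cs,_=cv2.findContours(m&roi,cv2.RETR_EXTERNAL,cv2.CHAIN_APPROX_NONE)
        for k in sorted(cs,key=cv2.contourArea)[-2:]:
            if cv2.contourArea(k)>80: print(nm,cv2.contourArea(k),[np.round(q,1) for q in cv2.minAreaRect(k)],cv2.approxPolyDP(k,4,True)[:,0].tolist())
    x,y=(g-90).astype(int);x=max(x,0);y=max(y,0)
    out.append(cv2.resize(im[y:y+170,x:x+170],(400,400),interpolation=cv2.INTER_CUBIC)); print('crop',x,y)
cv2.imwrite('pics/c12.png',np.hstack(out))
E
python3 -c "
from h import *
snap('w2')"; python3 seg.py
```

```text
1.55 [ 0.3982 -0.2238  0.2797] [[-0.964, -0.266, 0.001], [-0.266, 0.964, -0.0], [-0.001, -0.0, -1.0]]
w1 guess [263.7 235.1] top px [186 196 201]
white 298.5 [array([227.8, 293.3]), array([24.1, 15.2]), np.float64(20.6)] [[220, 283], [216, 293], [234, 303], [241, 291]]
white 748.5 [array([258.3, 232.7]), array([34.1, 24.1]), np.float64(33.7)] [[252, 215], [239, 234], [265, 249], [277, 231]]
grey 2756.5 [array([253.5, 203.9]), array([59.7, 57.9]), np.float64(14.7)] [[232, 170], [219, 223], [239, 230], [253, 214], [277, 230], [288, 184]]
black 598.5 [array([251.2, 199. ]), array([29.7, 43.3]), np.float64(71.6)] [[269, 190], [252, 184], [240, 188], [232, 199], [238, 219], [251, 194], [274, 207]]
crop 173 145
w2 guess [194.1 235.6] top px [188 197 202]
white 319.0 [array([181.3, 294.6]), array([22.5, 16.8]), np.float64(18.4)] [[174, 284], [169, 298], [187, 303], [194, 291]]
white 750.0 [array([186.7, 233.3]), array([34.1, 24.1]), np.float64(33.7)] [[179, 216], [167, 234], [194, 250], [206, 233]]
grey 365.5 [array([147.5, 264.5]), array([10.8, 43.5]), np.float64(33.7)] [[162, 248], [155, 248], [134, 275], [139, 285]]
grey 2898.5 [array([197.3, 212.3]), array([60.5, 73.5]), np.float64(14.9)] [[178, 170], [167, 222], [170, 226], [182, 215], [207, 235], [196, 250], [208, 234], [222, 236], [235, 186]]
black 576.5 [array([201.7, 200.4]), array([44.2, 30.1]), np.float64(20.4)] [[183, 191], [179, 208], [196, 195], [217, 210], [217, 219], [221, 201], [214, 190], [194, 185]]
black 920.0 [array([163.6, 275.2]), array([27.6, 49.6]), np.float64(31.0)] [[168, 249], [141, 286], [163, 303], [171, 284]]
crop 104 145
```

View pics/c12.png

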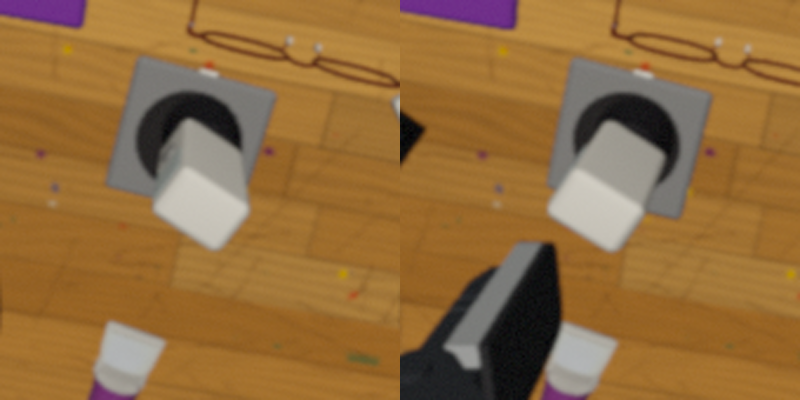

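The crops show the reader's top face cleanly segmented, with its long side about 34° from the image x axis. The pad corners are visible at w1 (232,170), (219,223) and (288,184).

```bash
python3 - <<'E'
from h import *
_,c1=load('w1');_,c2=load('w2');t=cam('top')
p,r=tri([(c1,(258.3,232.2)),(c2,(186.7,233)),]);print('top',p.round(4),r.round(4), proj(t,p))
for c,uv in((c1,(258.3,232.2)),(c2,(186.7,233))): print(onz(c,uv,.118).round(4))
for c,cs in((c1,[[252, 215], [239, 234], [265, 249], [277, 231]]),(c2,[[179, 216], [167, 234], [194, 250], [206, 233]])):
    P=[onz(c,u,.118)[:2] for u in cs]
    v=P[2]-P[1]+P[3]-P[0]; w=P[0]-P[1]+P[3]-P[2]
    print('long',np.linalg.norm(v)/2,np.degrees(np.arctan2(v[1],v[0])),'short',np.linalg.norm(w)/2,np.degrees(np.arctan2(w[1],w[0])))
for a,b in(((232,170),(178,170)),((288,184),(235,186)),((219,223),(167,222))):
    p,r=tri([(c1,a),(c2,b)]);print('padc',p.round(4),r.round(4),onz(c1,a,.01).round(4))
print('pad centre from opposite corners', ((onz(c1,(288,184),.01)+onz(c1,(219,223),.01))/2).round(4),((onz(c2,(235.3,185.5),.01)+onz(c2,(167,222.5),.01))/2).round(4))
E
```

```text
top [ 0.479  -0.2825  0.1254] [0.0001 0.0001] [349.55167468 213.84541938]
[ 0.4822 -0.2815  0.118 ]
[ 0.483  -0.2834  0.118 ]
long 0.03435646883719923 72.03135095841638 short 0.02667617488969575 163.97535528065384
long 0.035378010429803076 70.35002719770694 short 0.02637870547500413 160.54472854761775
padc [ 0.4494 -0.3302  0.0016] [0.0004 0.0004] [ 0.4477 -0.3299  0.01  ]
padc [ 4.495e-01 -2.449e-01  1.000e-04] [0.0012 0.0012] [ 0.446  -0.2471  0.01  ]
padc [ 0.5304 -0.329   0.0115] [0.0011 0.0011] [ 0.5322 -0.3288  0.01  ]
pad centre from opposite corners [ 0.4891 -0.2879  0.01  ] [ 0.4888 -0.2868  0.01  ]
```

Call:
{"fn": "carry_out", "kwargs": {"increments": [[-3.04,3.38,-1,0,0,0],[-3.04,3.38,-1,0,0,0],[-3.04,3.38,-1,0,0,0],[-3.04,3.38,-1,0,0,0],[-3.04,3.38,-1,0,0,0],[-3.04,3.38,-1,0,0,0],[0,0,0,0,0,0],[0,0,0,0,0,0]]}}

```text
time_s: 2.4
eef_pos: [0.5213, 0.0204, 0.3381]
tool_rot: [0.422, -3.111, 0.001]
ft_force: [-0.3, -0.8, -0.6]
width: 0.999
grasp_force: 0.0
```

```bash
python3 -c "
from h import *
snap('w3')"
```

```text
2.4 [0.5213 0.0204 0.3381] [[-0.964, -0.266, -0.002], [-0.266, 0.964, -0.001], [0.003, -0.0, -1.0]]
```

Call:
{"fn": "carry_out", "kwargs": {"increments": [[-1.33,4.8,0,0,0,0],[-1.33,4.8,0,0,0,0],[-1.33,4.8,0,0,0,0],[0,0,0,0,0,0],[0,0,0,0,0,0]]}}

```text
time_s: 2.95
eef_pos: [0.5207, 0.1694, 0.3389]
tool_rot: [0.422, -3.112, 0.001]
ft_force: [0.2, 0.5, 0.0]
width: 0.997
grasp_force: 0.0
```

```bash
python3 -c "
from h import *
snap('w4')
a=cv2.imread('pics/w3.png');b=cv2.imread('pics/w4.png')
cv2.imwrite('pics/w34.png',cv2.resize(np.vstack([a,b])[:],None,fx=.78,fy=.78))"
```

```text
2.95 [0.5207 0.1694 0.3389] [[-0.964, -0.266, -0.001], [-0.266, 0.964, -0.001], [0.001, -0.001, -1.0]]
```

View pics/w34.png

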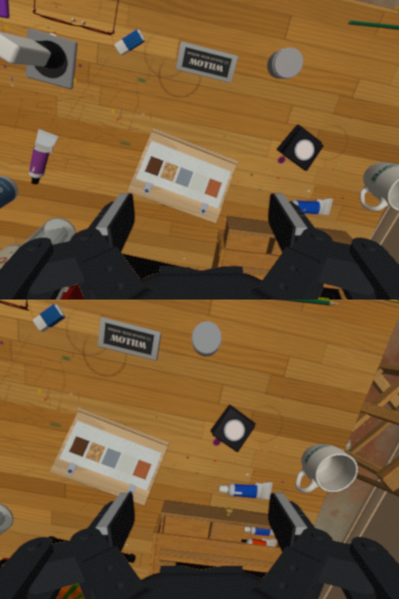

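Both views show the swatch row. In w3 full pixels it runs from dark brown at about (197,213) to red at about (274,241), and red is on the robot's left, so it is swatch 1. The white disc on its black wedge is at about (390,192) in w3 and (300,167) in w4.

```bash
cat > seg2.py <<'E'
from h import *
D={}
crops=[]
for n in('w3','w4'):
    im,c=load(n);hsv=cv2.cvtColor(im,cv2.COLOR_BGR2HSV)
    g=proj(c,(.529,.233,.034)); x,y=(g-60).astype(int);x=max(x,0);y=max(y,0)
    sub=hsv[y:y+120,x:x+120]
    w=cv2.inRange(sub,(0,0,150),(180,70,255));k=cv2.inRange(sub,(0,0,0),(180,255,75))
    for nm,m in(('disc',w),('wedge',k)):
        cs,_=cv2.findContours(m,cv2.RETR_EXTERNAL,cv2.CHAIN_APPROX_NONE)
        for q in sorted(cs,key=cv2.contourArea)[-2:]:
            if cv2.contourArea(q)<150: continue
            e=cv2.fitEllipse(q)
            print(n,nm,cv2.contourArea(q),(np.array(e[0])+[x,y]).round(2),np.round(e[1],1),(cv2.approxPolyDP(cv2.convexHull(q),3,True)[:,0]+[x,y]).tolist())
    crops.append(cv2.resize(im[y:y+120,x:x+120],(400,400),interpolation=cv2.INTER_CUBIC));print('crop',x,y)
    # swatches: not-card inside card
    g=proj(c,(.643,.013,.05)); x,y=(g-70).astype(int)
    sub=hsv[y:y+140,x:x+140]; card=cv2.inRange(sub,(0,0,160),(180,45,255))
    cs,_=cv2.findContours(card,cv2.RETR_CCOMP,cv2.CHAIN_APPROX_NONE)
    for q in cs:
        if 60<cv2.contourArea(q): 
            M=cv2.minAreaRect(q); print(n,'sw',cv2.contourArea(q),(np.array(M[0])+[x,y]).round(1),np.round(M[1],1),round(M[2],1), im[int(M[0][1])+y,int(M[0][0])+x], (cv2.approxPolyDP(cv2.convexHull(q),4,True)[:,0]+[x,y]).tolist())
    crops.append(cv2.resize(im[y:y+140,x:x+140],(400,400),interpolation=cv2.INTER_CUBIC));print('crop',x,y)
cv2.imwrite('pics/c34.png',cv2.resize(np.vstack([np.hstack(crops[:2]),np.hstack(crops[2:])]),(600,600)))
E
python3 seg2.py
```

```text
w3 disc 392.0 [389.98 191.71] [21.6 23.3] [[392, 180], [398, 183], [401, 193], [395, 202], [386, 203], [379, 190], [384, 182]]
w3 wedge 1834.0 [385.16 188.69] [48.2 52.3] [[381, 160], [413, 186], [392, 218], [355, 191]]
crop 326 133
w3 sw 5578.5 [234.5 226.9] [112.4  58. ] 21.1 [130 124 118] [[193, 182], [295, 220], [280, 265], [260, 266], [188, 240], [176, 229]]
w3 sw 396.0 [272.9 240.9] [19.  23.2] 19.7 [ 51  87 154] [[269, 228], [284, 234], [277, 254], [261, 247]]
w3 sw 403.5 [235.8 226.9] [19.2 23.2] 20.6 [131 126 119] [[232, 214], [247, 220], [240, 240], [224, 234]]
w3 sw 414.5 [216.8 219.7] [19.7 23.3] 21.0 [ 76 117 151] [[212, 207], [229, 213], [221, 233], [204, 226]]
w3 sw 458.0 [197.3 212.4] [20.6 24.3] 21.8 [31 51 83] [[193, 199], [210, 205], [202, 226], [184, 219]]
crop 162 157
w4 disc 433.0 [300.16 167.12] [23.  24.1] [[302, 155], [309, 159], [312, 168], [307, 177], [297, 179], [290, 174], [289, 163]]
w4 wedge 1848.0 [298.41 164.79] [49.4 51.3] [[294, 135], [326, 158], [305, 194], [279, 180], [270, 168]]
crop 236 109
w4 sw 6094.0 [140.3 202.7] [119.7  59.4] 20.9 [129 124 117] [[97, 158], [205, 196], [188, 243], [167, 243], [92, 216], [77, 204]]
w4 sw 430.5 [181.6 217.7] [19.9 23.8] 21.8 [ 51  87 152] [[178, 204], [194, 211], [186, 231], [169, 224]]
w4 sw 445.0 [142.2 203.1] [20.4 24.4] 23.2 [129 122 116] [[138, 190], [155, 196], [146, 216], [129, 210]]
w4 sw 446.0 [121.8 195.4] [20.4 24.5] 24.0 [ 76 118 152] [[118, 182], [135, 189], [126, 209], [109, 202]]
w4 sw 503.5 [101.2 187.9] [21.7 25.9] 24.4 [30 50 80] [[97, 174], [115, 181], [106, 202], [87, 195]]
crop 69 133
```

View pics/c34.png

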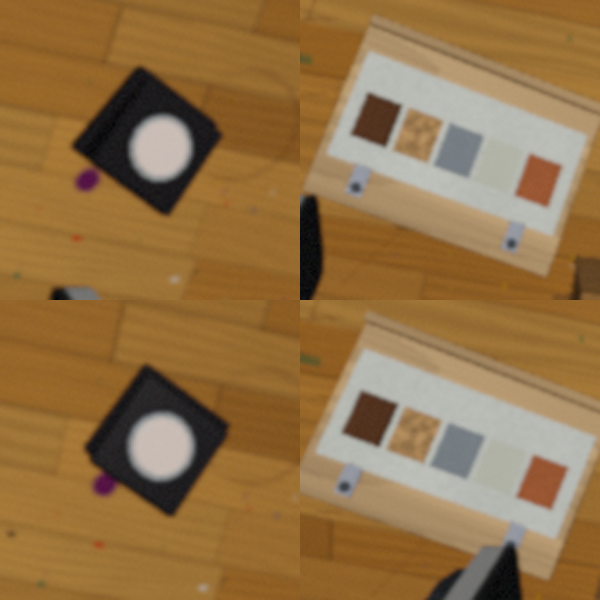

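Crops: five swatches are clear, including the pale fourth one from the left. The wedge is turned about 35° in the image, and a side wall is visible at its upper left. Next I'll triangulate and test the four possible slope directions.

```bash
cat > pose.py <<'E'
from h import *
_,c3=load('w3');_,c4=load('w4')
sw=[((272.9,240.9),(181.6,217.7)),None,((235.8,226.9),(142.2,203.1)),((216.8,219.7),(121.8,195.4)),((197.3,212.4),(101.2,187.9))]
P=[tri([(c3,a[0]),(c4,a[1])]) if a else None for a in sw]
for p in P:
    if p: print('sw',p[0].round(4),p[1].round(4))
a,b=[np.mean([onz(c,x,.05)for c,x in((c3,s[0]),(c4,s[1]))],0) for s in(sw[0],sw[4])]
mid=np.mean([onz(c,x,.05)for c,x in((c3,sw[2][0]),(c4,sw[2][1]))],0)
print('on z=.05:',a.round(4),mid.round(4),b.round(4),'span',np.linalg.norm(a-b))
yd=(a-b)/np.linalg.norm(a-b);print('chart y angle',np.degrees(np.arctan2(yd[1],yd[0])))
# chart slope check: swatch corners
for u,v in(((269,228),(178,204)),((277,254),(186,231)),((193,199),(97,174)),((202,226),(106,202))): print('swc',tri([(c3,u),(c4,v)])[0].round(4))
d=tri([(c3,(389.98,191.71)),(c4,(300.16,167.12))]);print('tile',d[0].round(4),d[1].round(4),[onz(c,x,.034).round(4).tolist() for c,x in((c3,(389.98,191.71)),(c4,(300.16,167.12)))])
for u,v in(((381,160),(294,135)),((413,186),(326,158)),((392,218),(305,194))): print('wedge c',tri([(c3,u),(c4,v)])[0].round(4),onz(c3,u,.034).round(4),onz(c4,v,.034).round(4))
for k,u,v,Q in((c3,(413,186),(392,218),0),(c4,(326,158),(305,194),0)):
    e=onz(k,u,.034)-onz(k,v,.034);print('edge',np.linalg.norm(e),np.degrees(np.arctan2(e[1],e[0])))
T=d[0]
for th in range(-180,180,15):
    n=np.array([np.sin(np.radians(15))*np.cos(np.radians(th)),np.sin(np.radians(15))*np.sin(np.radians(th)),np.cos(np.radians(15))])
    print(th,[round(abs(n@(T-c[2])/np.linalg.norm(T-c[2])),3) for c in(c3,c4)],end=' ')
E
python3 pose.py
```

```text
sw [0.648  0.0805 0.0503] [0. 0.]
sw [0.6404 0.0171 0.05  ] [0.0001 0.0001]
sw [ 0.636  -0.0146  0.0509] [0. 0.]
sw [ 0.6327 -0.0467  0.0501] [0.0001 0.0001]
on z=.05: [0.6482 0.0805 0.05  ] [0.6404 0.0171 0.05  ] [ 0.6327 -0.0467  0.05  ] span 0.12812788650430812
chart y angle 83.07252394667047
swc [0.6307 0.0693 0.0428]
swc [0.6659 0.0923 0.0558]
swc [ 0.6154 -0.0586  0.0431]
swc [ 0.6503 -0.0343  0.0564]
tile [0.5243 0.2381 0.0326] [0.0001 0.0001] [[0.524, 0.2374, 0.034], [0.5241, 0.2379, 0.034]]
wedge c [0.4828 0.2185 0.0024] [0.4806 0.2041 0.034 ] [0.4801 0.2139 0.034 ]
wedge c [0.5041 0.2741 0.0244] [0.5056 0.2685 0.034 ] [0.5001 0.2715 0.034 ]
wedge c [0.5644 0.2591 0.0324] [0.5645 0.2582 0.034 ] [0.5635 0.2587 0.034 ]
edge 0.05978712509854538 170.17308040779744
edge 0.06469566711975702 168.58748642579218
-180 [np.float64(0.882), np.float64(0.978)] -165 [np.float64(0.912), np.float64(0.989)] -150 [np.float64(0.937), np.float64(0.997)] -135 [np.float64(0.956), np.float64(1.0)] -120 [np.float64(0.967), np.float64(0.999)] -105 [np.float64(0.969), np.float64(0.993)] -90 [np.float64(0.963), np.float64(0.983)] -75 [np.float64(0.949), np.float64(0.97)] -60 [np.float64(0.928), np.float64(0.955)] -45 [np.float64(0.9), np.float64(0.938)] -30 [np.float64(0.869), np.float64(0.921)] -15 [np.float64(0.836), np.float64(0.904)] 0 [np.float64(0.804), np.float64(0.89)] 15 [np.float64(0.774), np.float64(0.879)] 30 [np.float64(0.749), np.float64(0.871)] 45 [np.float64(0.731), np.float64(0.868)] 60 [np.float64(0.72), np.float64(0.869)] 75 [np.float64(0.717), np.float64(0.874)] 90 [np.float64(0.723), np.float64(0.884)] 105 [np.float64(0.737), np.float64(0.897)] 120 [np.float64(0.759), np.float64(0.913)] 135 [np.float64(0.786), np.float64(0.93)] 150 [np.float64(0.817), np.float64(0.947)] 165 [np.float64(0.85), np.float64(0.963)]
```

Call:
{"fn": "carry_out", "kwargs": {"increments": [[0.6,2.46,3.8,0,0,0],[0.6,2.46,3.8,0,0,0],[0.6,2.46,3.8,0,0,0],[0.6,2.46,3.8,0,0,0],[0.6,2.46,3.8,0,0,0],[0,0,0,0,0,0],[0,0,0,0,0,0]]}}

```text
time_s: 3.7
eef_pos: [0.4596, 0.2791, 0.1498]
tool_rot: [-0.421, 3.113, -0.001]
ft_force: [1.1, 0.4, 0.5]
width: 0.999
grasp_force: 0.0
```

```bash
python3 -c "
from h import *
snap('w5')"
```

```text
3.7 [0.4596 0.2791 0.1498] [[-0.964, -0.265, 0.001], [-0.265, 0.964, -0.001], [-0.0, -0.001, -1.0]]
```

Call:
{"fn": "carry_out", "kwargs": {"increments": [[1.07,-3.86,0,0,0,0],[1.07,-3.86,0,0,0,0],[1.07,-3.86,0,0,0,0],[0,0,0,0,0,0],[0,0,0,0,0,0]]}}

```text
time_s: 4.25
eef_pos: [0.4602, 0.1593, 0.1519]
tool_rot: [-0.417, 3.11, 0.003]
ft_force: [0.6, 0.2, 1.4]
width: 1.0
grasp_force: 0.0
```

```bash
python3 - <<'E'
from h import *
snap('w6')
o=[]
for n in('w5','w6'):
    im,c=load(n);g=proj(c,(.524,.238,.034));x,y=np.maximum((g-70).astype(int),0);x=min(x,372);y=min(y,244);print('crop',x,y,g)
    o.append(cv2.resize(im[y:y+140,x:x+140],(400,400),interpolation=cv2.INTER_CUBIC).astype(float))
o=np.hstack(o);cv2.imwrite('pics/c56.png',np.clip(255*(o/255)**.5,0,255).astype(np.uint8))
E
```

```text
4.25 [0.4602 0.1593 0.1519] [[-0.965, -0.263, 0.004], [-0.263, 0.965, 0.003], [-0.004, 0.002, -1.0]]
crop 128 169 [198.92007642 239.71646129]
crop 246 196 [316.46908736 266.38855083]
```

View pics/c56.png

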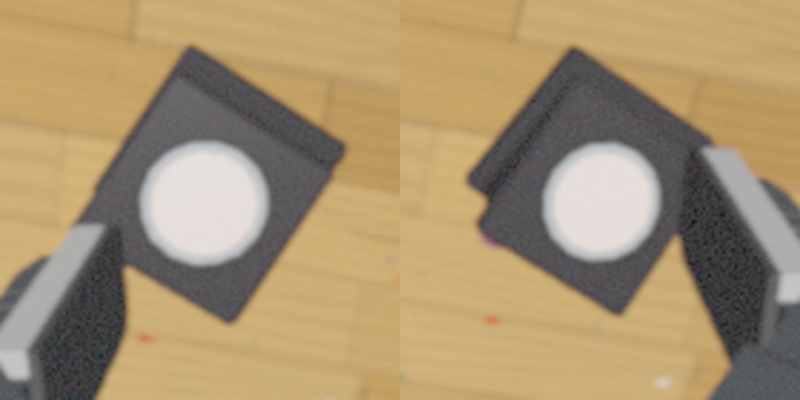

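The brightened crops show the wedge's face corners and, below them, the base outline. In crop pixels the face corners are w5 top (180,80), right (335,172), bottom (232,322); w6 top (578,80), left (480,225), bottom (618,313).

```bash
python3 - <<'E'
from h import *
_,c5=load('w5');_,c6=load('w6')
A=lambda x,y:(128+.35*x-.3,169+.35*y-.3);B=lambda x,y:(246+.35*(x-400)-.3,196+.35*y-.3)
T=lambda n,a,b:print(n,*[q.round(4) for q in tri([(c5,A(*a)),(c6,B(*b))])])
T('disc',(204,203),(602,201));T('face top',(180,80),(578,80));T('face bottom',(232,322),(618,313));T('base top',(190,45),(574,48))
print('base right',onz(c5,A(345,150),0).round(4),'base left',onz(c6,B(470,180),0).round(4))
for z in(.025,.034,.043): print(z,'R',onz(c5,A(335,172),z).round(4),'L',onz(c6,B(480,225),z).round(4),'T',onz(c6,B(578,80),z).round(4),onz(c5,A(180,80),z).round(4),'B',onz(c6,B(618,313),z).round(4),onz(c5,A(232,322),z).round(4))
E
```

```text
disc [0.5242 0.2381 0.0333] [0.0002 0.0002]
face top [0.4882 0.2196 0.0194] [0.0006 0.0006]
face bottom [0.5649 0.2574 0.0367] [0.0001 0.0001]
base top [0.4809 0.2183 0.0051] [0.0003 0.0003]
base right [0.5069 0.2817 0.    ] base left [0.5466 0.1977 0.    ]
0.025 R [0.5052 0.2785 0.025 ] L [0.5498 0.2013 0.025 ] T [0.4854 0.2178 0.025 ] [0.4867 0.2204 0.025 ] B [0.573  0.2628 0.025 ] [0.5733 0.2574 0.025 ]
0.034 R [0.5012 0.2779 0.034 ] L [0.5442 0.1992 0.034 ] T [0.482  0.2152 0.034 ] [0.4832 0.2216 0.034 ] B [0.5667 0.2587 0.034 ] [0.5669 0.2574 0.034 ]
0.043 R [0.4971 0.2772 0.043 ] L [0.5387 0.1971 0.043 ] T [0.4786 0.2125 0.043 ] [0.4798 0.2229 0.043 ] B [0.5604 0.2545 0.043 ] [0.5606 0.2575 0.043 ]
```

```bash
python3 - <<'E'
from h import *
T=np.array([.5242,.2381,.034])
V=[]
for n in('w3','w4','w5','w6'):
    im,c=load(n);g=proj(c,T)
    z=cv2.resize(im,None,fx=4,fy=4,interpolation=cv2.INTER_CUBIC);gr=z[:,:,0].astype(int);m=(gr>110).astype(np.uint8)
    cs,_=cv2.findContours(m,cv2.RETR_EXTERNAL,cv2.CHAIN_APPROX_NONE)
    q=[k for k in cs if cv2.pointPolygonTest(k,tuple(float(x) for x in g*4),False)>0][0]
    V.append((c,(q[:,0]+.5)/4-.5))
for th in(-107,-60,-17,73,135,150,163,175):
    for tilt in (15,):
        s=np.sin(np.radians(tilt));n=np.array([s*np.cos(np.radians(th)),s*np.sin(np.radians(th)),np.cos(np.radians(tilt))])
        e=np.cross(n,[1,0,0]);e/=np.linalg.norm(e);f=np.cross(n,e);o=[]
        for c,q in V:
            P=np.array([onplane(c,u,T,n)-T for u in q]);X=np.c_[P@e,P@f].astype(np.float32)*1000
            o.append(cv2.fitEllipse(X)[1])
        o=np.array(o);print(th,o.round(1).tolist(),(o[:,1]/o[:,0]).round(3), round(float(np.std(o)),2))
E
```

```text
-107 [[35.4, 41.3], [39.5, 41.2], [40.6, 46.8], [37.4, 43.7]] [1.166 1.042 1.152 1.168] 3.3
-60 [[35.1, 43.5], [39.5, 42.8], [40.9, 52.3], [37.7, 48.8]] [1.239 1.084 1.278 1.295] 5.31
-17 [[35.5, 47.4], [39.4, 45.3], [41.2, 55.3], [38.5, 54.4]] [1.334 1.15  1.344 1.416] 6.88
73 [[38.6, 51.2], [40.1, 46.1], [41.1, 48.4], [40.6, 53.4]] [1.327 1.151 1.179 1.314] 5.26
135 [[40.5, 44.4], [40.9, 42.5], [40.9, 42.5], [41.0, 44.1]] [1.095 1.04  1.037 1.075] 1.42
150 [[40.8, 42.5], [41.0, 41.6], [41.0, 41.7], [41.1, 42.3]] [1.043 1.016 1.016 1.031] 0.61
163 [[40.9, 41.0], [40.9, 41.0], [41.2, 41.2], [41.0, 41.1]] [1.003 1.003 1.001 1.002] 0.11
175 [[39.7, 40.9], [40.4, 41.1], [40.9, 41.4], [40.0, 41.1]] [1.03  1.016 1.013 1.028] 0.56
```

The chart and tile poses are settled: back-projecting the disc makes it round only for a tile normal leaning towards 163°. Now I'll go to the reader.

Call:
{"fn": "carry_out", "kwargs": {"increments": [[1.0,-4.31,-0.68,0,0,0],[1.0,-4.31,-0.68,0,0,0],[1.0,-4.31,-0.68,0,0,0],[1.0,-4.31,-0.68,0,0,0],[1.0,-4.31,-0.68,0,0,0],[1.0,-4.31,-0.68,0,0,0],[1.0,-4.31,-0.68,0,0,0],[1.0,-4.31,-0.68,0,0,0]]}}

```text
time_s: 5.1
eef_pos: [0.4742, -0.1947, 0.2049]
tool_rot: [-0.424, 3.111, -0.001]
ft_force: [0.7, -0.0, 0.6]
width: 0.998
grasp_force: 0.0
```

Call:
{"fn": "carry_out", "kwargs": {"increments": [[1.0,-4.31,-0.68,0,0,0],[1.0,-4.31,-0.68,0,0,0],[0,0,0,0,0,-8],[0,0,0,0,0,-8],[0,0,0,0,0,-8],[0,0,0,0,0,-8],[0,0,0,0,0,-8],[0,0,0,0,0,-8]]}}

```text
time_s: 5.9
eef_pos: [0.4782, -0.2814, 0.2178]
tool_rot: [-1.661, 2.666, -0.001]
ft_force: [-0.2, -0.8, 0.1]
width: 1.002
grasp_force: 0.0
```

Call:
{"fn": "carry_out", "kwargs": {"increments": [[0,0,0,0,0,-8.3],[0,0,0,0,0,0],[0,0,0,0,0,0]]}}

```text
time_s: 6.2
eef_pos: [0.4778, -0.2814, 0.2176]
tool_rot: [-1.837, 2.549, -0.0]
ft_force: [-0.1, -0.4, -0.5]
width: 1.002
grasp_force: 0.0
```

```bash
python3 - <<'E'
from h import *
snap('w7');im,c=load('w7');_,c1=load('w1');_,c2=load('w2')
hsv=cv2.cvtColor(im,cv2.COLOR_BGR2HSV);g=proj(c,(.478,-.2825,.128));print(g)
m=cv2.inRange(hsv,(0,0,170),(180,60,255));cs,_=cv2.findContours(m,cv2.RETR_EXTERNAL,cv2.CHAIN_APPROX_NONE)
for k in cs:
    M=cv2.minAreaRect(k)
    if cv2.contourArea(k)>300: print([np.round(x,1) for x in M],onz(c,M[0],.128).round(4))
for cc,uv in((c1,(258.3,232.2)),(c2,(186.7,233))): print(onz(cc,uv,.128).round(4))
print(bot.sense()['q'].round(3))
E
```

```text
6.2 [ 0.4778 -0.2814  0.2176] [[-0.316, -0.949, 0.0], [-0.949, 0.316, -0.0], [-0.0, -0.0, -1.0]]
[257.00383541 196.86004961]
[array([125.2, 205.4]), array([29.4, 22.4]), np.float64(72.3)] [ 0.5845 -0.3101  0.128 ]
[array([255., 196.]), array([42., 32.]), np.float64(90.0)] [ 0.4793 -0.2837  0.128 ]
[ 0.4778 -0.2827  0.128 ]
[ 0.4778 -0.282   0.128 ]
[-0.17  -0.082 -0.061 -0.    -1.592 -0.151]
```

Call:
{"fn": "carry_out", "kwargs": {"increments": [[0.1,-0.1,3.5,0,0,0],[0,0,3.5,0,0,0],[0,0,2.5,0,0,0],[0,0,2,0,0,0],[0,0,1.4,0,0,0],[0,0,0.75,0,0,0],[0,0,0,0,0,0],[0,0,0,0,0,0]]}}

```text
time_s: 7.05
eef_pos: [0.4785, -0.2831, 0.0819]
tool_rot: [-1.84, 2.545, -0.002]
ft_force: [-0.1, -0.6, 1.0]
width: 1.003
grasp_force: 0.0
```

Call:
{"fn": "carry_out", "kwargs": {"increments": [[0,0,0,0,0,0],[0,0,0,0,0,0],[0,0,0,0,0,0],[0,0,0,0,0,0],[0,0,0,0,0,0],[0,0,0,0,0,0],[0,0,0,0,0,0],[0,0,0,0,0,0]], "fingers": 1, "squeeze": 45}}

```text
time_s: 7.85
eef_pos: [0.4782, -0.2828, 0.0811]
tool_rot: [-1.841, 2.545, -0.001]
ft_force: [0.5, -0.5, 2.5]
width: 0.342
grasp_force: 50.5
```

Call:
{"fn": "carry_out", "kwargs": {"increments": [[0,0,-0.4,0,0,0],[0,0,-1.0,0,0,0],[0,0,-2.5,0,0,0],[0,0,-3.5,0,0,0],[0,0,-3.5,0,0,0],[0,0,-2.5,0,0,0],[0,0,-1.5,0,0,0],[0,0,-1.0,0,0,0]]}}

```text
time_s: 8.65
eef_pos: [0.478, -0.2828, 0.2409]
tool_rot: [-1.841, 2.545, -0.001]
ft_force: [0.3, 0.1, -1.5]
width: 0.345
grasp_force: 50.2
```

Call:
{"fn": "carry_out", "kwargs": {"increments": [[-2,0.64,0,0,0,0],[-3.5,1.12,0,0,0,0],[-4.4,1.41,0,0,0,0],[-4.4,1.41,0,0,0,0],[-4.4,1.41,0,0,0,0],[-4.4,1.41,0,0,0,0],[-4.4,1.41,0,0,0,0],[-4.4,1.41,0,0,0,0]]}}

```text
time_s: 9.45
eef_pos: [0.4799, 0.054, 0.2388]
tool_rot: [1.841, -2.544, -0.001]
ft_force: [1.8, -0.5, -2.1]
width: 0.346
grasp_force: 50.0
```

Call:
{"fn": "carry_out", "kwargs": {"increments": [[-4.4,1.41,0,0,0,0],[-4.4,1.41,0,0,0,0],[-4.4,1.41,0,0,0,0],[-3.5,1.12,0,0,0,0],[-2.2,0.7,0,0,0,0],[0,0,0,5,0,0],[0,0,0,5,0,0],[0,0,0,5,0,0]]}}

```text
time_s: 10.25
eef_pos: [0.4822, 0.2508, 0.2386]
tool_rot: [-1.742, 2.407, -0.321]
ft_force: [-0.8, -0.3, -1.7]
width: 0.349
grasp_force: 50.1
```

```bash
cat > plan.py <<'E'
from h import *
T=np.array([.5242,.2381,.034]);r=np.radians
nt=np.array([np.sin(r(15))*np.cos(r(163)),np.sin(r(15))*np.sin(r(163)),np.cos(r(15))])
C=np.array([.6404,.0170,.05]);nc=np.array([-np.sin(r(25))*np.cos(r(6.93)),np.sin(r(25))*np.sin(r(6.93)),np.cos(r(25))]);yc=np.array([np.cos(r(83.07)),np.sin(r(83.07)),0])
L=.0711
def go(p,n,d,wait=0):
    """delta to look at p along -n with the lens d off it: turn (deg, tool axes) first, then shift (cm) in turned axes"""
    s=bot.sense();Rm=R.from_rotvec(s['tool_rot']).as_matrix();z=-n
    ax=np.cross(Rm[:,2],z);a=np.arcsin(np.linalg.norm(ax));rv=Rm.T@(ax/np.linalg.norm(ax))*a if a>1e-6 else np.zeros(3)
    R2=Rm@R.from_rotvec(rv).as_matrix()
    D=p+n*(d+L)-s['eef_pos']
    print('t',s['time_s'],'eef',s['eef_pos'].round(4),'turn deg',np.degrees(rv).round(2),'then shift cm',(R2.T@D*100).round(2),'in present axes',(Rm.T@D*100).round(2),'world',D.round(4),'grasp',s['grasp_force'],s['width'])
    return R2
E
python3 - <<'E'
from plan import *
go(T,nt,.09);go(T,nt,.03)
E
```

```text
t 10.25 eef [0.4822 0.2508 0.2386] turn deg [-0.13 -0.41 -0.  ] then shift cm [0.01 1.06 4.79] in present axes [-0.03  1.07  4.79] world [ 0.0021 -0.0005 -0.049 ] grasp 50.09601294994354 0.34898998217473004
t 10.25 eef [0.4822 0.2508 0.2386] turn deg [-0.13 -0.41 -0.  ] then shift cm [1.000e-02 1.060e+00 1.079e+01] in present axes [-0.07  1.09 10.79] world [ 0.0169 -0.005  -0.107 ] grasp 50.09601294994354 0.34898998217473004
```

Call:
{"fn": "carry_out", "kwargs": {"increments": [[0,0.5,2,0,0,0],[0,0.56,3,0,0,0],[0,0,2.5,0,0,0],[0,0,1.3,0,0,0],[0,0,0,0,0,0],[0,0,0,0,0,0]]}}

```text
time_s: 10.85
eef_pos: [0.4947, 0.2467, 0.1529]
tool_rot: [-1.741, 2.408, -0.318]
ft_force: [0.2, 0.5, -1.1]
width: 0.35
grasp_force: 49.9
```

```bash
python3 - <<'E'
from plan import *
go(T,nt,.03); snap('w8')
s=cam('scene');t=cam('top')
o=[]
for n,c in(('scene',s),('top',t)):
    im=bot.camera(n);cv2.imwrite(f'pics/{n}8.png',im);g=proj(c,T+nt*.05);x,y=(g-50).astype(int)
    o.append(cv2.resize(im[y:y+100,x:x+100],(400,400),interpolation=cv2.INTER_CUBIC))
    print(n,x,y,'expected lens',((proj(c,T+nt*.05)-(x,y))*4).round(),'tile',((proj(c,T)-(x,y))*4).round(),'handle top',((proj(c,T+nt*.168)-(x,y))*4).round())
cv2.imwrite('pics/c8.png',np.hstack(o))
E
```

```text
t 10.85 eef [0.4947 0.2467 0.1529] turn deg [-0.04 -0.32 -0.  ] then shift cm [-0.04  0.11  2.17] in present axes [-0.05  0.11  2.17] world [ 0.0045 -0.0009 -0.0212] grasp 49.92548704147339 0.34963604804340254
10.85 [0.4947 0.2467 0.1529] [[-0.313, -0.917, 0.246], [-0.95, 0.303, -0.081], [-0.0, -0.259, -0.966]]
scene 168 186 expected lens [201. 204.] tile [196. 230.] handle top [214. 134.]
top 137 156 expected lens [202. 201.] tile [216. 189.] handle top [165. 233.]
```

View pics/c8.png

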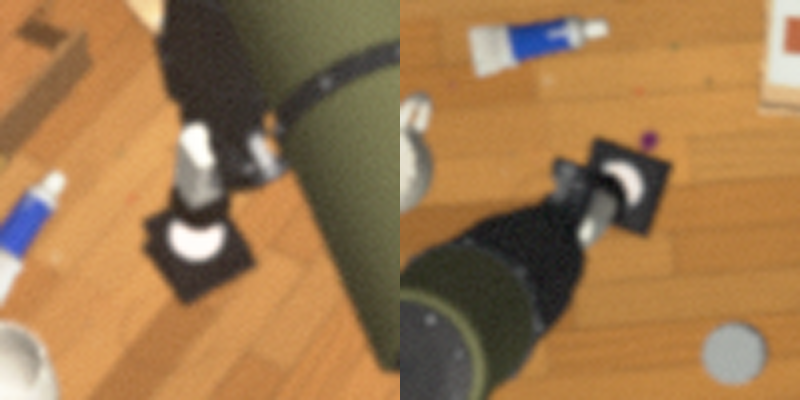

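The fixed views show the reader square above the tile, with the lens about where expected. I'll close to 30 mm and hold.

Call:
{"fn": "carry_out", "kwargs": {"increments": [[0,0.1,0.6,0,-0.3,0],[0,0,0.8,0,0,0],[0,0,0.5,0,0,0],[0,0,0.25,0,0,0],[0,0,0,0,0,0],[0,0,0,0,0,0],[0,0,0,0,0,0],[0,0,0,0,0,0]]}}

```text
time_s: 11.8
eef_pos: [0.4988, 0.2455, 0.1313]
tool_rot: [-1.74, 2.404, -0.312]
ft_force: [-0.8, 0.1, -2.2]
width: 0.35
grasp_force: 50.0
```

```bash
python3 -c "
from plan import *
go(T,nt,.03)"
```

```text
t 11.8 eef [0.4988 0.2455 0.1313] turn deg [-0.01  0.01  0.  ] then shift cm [-0.04 -0.03 -0.02] in present axes [-0.04 -0.03 -0.02] world [0.0004 0.0003 0.0003] grasp 50.0337678194046 0.3497874330944529
```

Call:
{"fn": "carry_out", "kwargs": {"increments": [[0,0,0,0,0,0],[0,0,0,0,0,0],[0,0,0,0,0,0],[0,0,0,0,0,0],[0,0,0,0,0,0],[0,0,0,0,0,0],[0,0,0,0,0,0],[0,0,0,0,0,0]]}}

```text
time_s: 12.6
eef_pos: [0.4987, 0.2453, 0.131]
tool_rot: [-1.74, 2.404, -0.312]
ft_force: [-0.5, 0.2, -2.1]
width: 0.345
grasp_force: 50.0
```

Call:
{"fn": "carry_out", "kwargs": {"increments": [[0,0,0,0,0,0],[0,0,0,0,0,0],[0,0,0,0,0,0],[0,0,0,0,0,0],[0,0,0,0,0,0],[0,0,0,0,0,0],[0,0,0,0,0,0],[0,0,0,0,0,0]]}}

```text
time_s: 13.4
eef_pos: [0.4988, 0.2453, 0.131]
tool_rot: [-1.74, 2.404, -0.312]
ft_force: [0.2, -0.2, -2.5]
width: 0.344
grasp_force: 50.0
```

Call:
{"fn": "carry_out", "kwargs": {"increments": [[0,0,-0.5,0,0,0],[0,0,-1.5,0,0,0],[0,0,-3,0,0,0],[0,0,-3,0,0,0],[0,0,-2.5,0,0,0],[0,0,-1,0,0,0],[0,0,0,0,0,0],[0,0,0,0,0,0]]}}

```text
time_s: 14.2
eef_pos: [0.47, 0.2539, 0.2406]
tool_rot: [-1.742, 2.405, -0.312]
ft_force: [0.0, -0.6, -2.6]
width: 0.346
grasp_force: 50.1
```

```bash
python3 -c "
from plan import *
go(C+.064*yc,nc,.03);go(C+.064*yc,nc,.09);go(C+.094*yc,nc,.09)
print(bot.sense()['q'].round(3))"
```

```text
t 14.2 eef [0.47   0.2539 0.2406] turn deg [ 9.63 -4.55 -0.  ] then shift cm [ 12.97 -12.49  15.52] in present axes [ 11.79 -14.99  14.19] world [ 0.1357 -0.1682 -0.099 ] grasp 50.12282431125641 0.3459110992058017
t 14.2 eef [0.47   0.2539 0.2406] turn deg [ 9.63 -4.55 -0.  ] then shift cm [ 12.97 -12.49   9.52] in present axes [ 12.26 -13.99   8.3 ] world [ 0.1105 -0.1652 -0.0446] grasp 50.12282431125641 0.3459110992058017
t 14.2 eef [0.47   0.2539 0.2406] turn deg [ 9.63 -4.55 -0.  ] then shift cm [ 10.03 -11.93   9.52] in present axes [  9.32 -13.42   8.16] world [ 0.1142 -0.1354 -0.0446] grasp 50.12282431125641 0.3459110992058017
[ 1.041 -0.293 -0.312  0.254 -1.494 -1.371]
```

Call:
{"fn": "carry_out", "kwargs": {"increments": [[0,0,0,4.8,-2.27,0],[0,0,0,4.8,-2.27,0],[1.3,-1.25,0.95,0,0,0],[2.6,-2.5,1.9,0,0,0],[2.6,-2.5,1.9,0,0,0],[2.6,-2.5,1.9,0,0,0],[2.6,-2.5,1.9,0,0,0],[1.3,-1.25,0.95,0,0,0]]}}

```text
time_s: 15.0
eef_pos: [0.5808, 0.0854, 0.1941]
tool_rot: [-1.648, 2.259, -0.423]
ft_force: [0.6, 0.1, -1.3]
width: 0.345
grasp_force: 50.0
```

Call:
{"fn": "carry_out", "kwargs": {"increments": [[0,0,0,0,0,0],[0,0,0,0,0,0]]}}

```text
time_s: 15.2
eef_pos: [0.5805, 0.0877, 0.1958]
tool_rot: [-1.648, 2.256, -0.423]
ft_force: [0.3, 0.1, -1.7]
width: 0.346
grasp_force: 50.1
```

```bash
python3 -c "
from plan import *
R2=go(C+.064*yc,nc,.03);print('yc in tool',(R2.T@yc).round(3))
print(bot.sense()['q'].round(3))"
```

```text
t 15.2 eef [0.5805 0.0877 0.1958] turn deg [ 0.06 -0.1  -0.  ] then shift cm [-0.11  0.02  5.98] in present axes [-0.12  0.01  5.98] world [ 0.0252 -0.002  -0.0542] grasp 50.0534051656723 0.3457540919658499
yc in tool [-0.982  0.186  0.   ]
[ 0.665 -0.377 -0.522  0.337 -1.132 -1.073]
```

Call:
{"fn": "carry_out", "kwargs": {"increments": [[-0.1,0,1.0,0,0,0],[0,0,1.8,0,0,0],[0,0,1.6,0,0,0],[0,0,0.9,0,0,0],[0,0,0.5,0,0,0],[0,0,0.2,0,0,0],[0,0,0,0,0,0],[0,0,0,0,0,0]]}}

```text
time_s: 16.0
eef_pos: [0.6065, 0.0869, 0.1443]
tool_rot: [-1.647, 2.251, -0.423]
ft_force: [0.3, -0.1, -2.6]
width: 0.344
grasp_force: 50.0
```

Call:
{"fn": "carry_out", "kwargs": {"increments": [[0,0,0,0,0,0],[0,0,0,0,0,0],[0,0,0,0,0,0],[0,0,0,0,0,0]]}}

```text
time_s: 16.4
eef_pos: [0.6064, 0.0866, 0.1436]
tool_rot: [-1.648, 2.252, -0.423]
ft_force: [0.1, 0.3, -2.3]
width: 0.345
grasp_force: 50.0
```

```bash
python3 -c "
from plan import *
R2=go(C+.064*yc,nc,.03)"
```

```text
t 16.4 eef [0.6064 0.0866 0.1436] turn deg [-0.05  0.07  0.  ] then shift cm [0.12 0.11 0.15] in present axes [0.12 0.11 0.15] world [-0.0006 -0.0009 -0.002 ] grasp 50.03197968006134 0.3452319622309632
```

Call:
{"fn": "carry_out", "kwargs": {"increments": [[0.2,-0.04,0,0,0,0],[0.34,-0.065,0,0,0,0],[0.34,-0.065,0,0,0,0],[0.34,-0.065,0,0,0,0],[0.34,-0.065,0,0,0,0],[0.34,-0.065,0,0,0,0],[0.34,-0.065,0,0,0,0],[0.34,-0.065,0,0,0,0]]}}

```text
time_s: 17.2
eef_pos: [0.6032, 0.0602, 0.1435]
tool_rot: [-1.648, 2.253, -0.423]
ft_force: [0.6, 0.0, -1.9]
width: 0.346
grasp_force: 50.0
```

```bash
python3 -c "
from plan import *
R2=go(C+.0*yc,nc,.03);go(C-.064*yc,nc,.03)"
```

```text
t 17.2 eef [0.6032 0.0602 0.1435] turn deg [-0.05  0.06  0.  ] then shift cm [ 3.8  -0.58  0.14] in present axes [ 3.8  -0.58  0.14] world [-0.0052 -0.038  -0.0019] grasp 50.03074765205383 0.3456426657278017
t 17.2 eef [0.6032 0.0602 0.1435] turn deg [-0.05  0.06  0.  ] then shift cm [10.09 -1.77  0.14] in present axes [10.09 -1.77  0.13] world [-0.013  -0.1016 -0.0019] grasp 50.03074765205383 0.3456426657278017
```

Call:
{"fn": "carry_out", "kwargs": {"increments": [[0.34,-0.06,0.01,0,0,0],[0.34,-0.06,0.01,0,0,0],[0.34,-0.06,0.01,0,0,0],[0.34,-0.06,0.01,0,0,0],[0.34,-0.06,0.01,0,0,0],[0.34,-0.06,0.01,0,0,0],[0.34,-0.06,0.01,0,0,0],[0.34,-0.06,0.01,0,0,0]]}}

```text
time_s: 18.0
eef_pos: [0.5999, 0.0328, 0.1426]
tool_rot: [-1.648, 2.253, -0.423]
ft_force: [0.7, 0.1, -1.7]
width: 0.344
grasp_force: 50.0
```

Call:
{"fn": "carry_out", "kwargs": {"increments": [[0.34,-0.06,0.01,0,0,0],[0.34,-0.06,0.01,0,0,0],[0.34,-0.06,0.01,0,0,0],[0.34,-0.06,0.01,0,0,0],[0.34,-0.06,0.01,0,0,0],[0.34,-0.06,0,0,0,0],[0.34,-0.06,0,0,0,0],[0.34,-0.06,0,0,0,0]]}}

```text
time_s: 18.8
eef_pos: [0.5965, 0.0054, 0.142]
tool_rot: [-1.648, 2.253, -0.423]
ft_force: [-0.0, 0.1, -2.3]
width: 0.34
grasp_force: 50.0
```

```bash
python3 -c "
from plan import *
go(C-.064*yc,nc,.03)"
```

```text
t 18.8 eef [0.5965 0.0054 0.142 ] turn deg [-0.05  0.06 -0.  ] then shift cm [ 4.65 -0.81  0.01] in present axes [ 4.65 -0.81  0.  ] world [-0.0062 -0.0468 -0.0003] grasp 50.03132879734039 0.3402445288626255
```

Call:
{"fn": "carry_out", "kwargs": {"increments": [[0.34,-0.06,0,0,0,0],[0.34,-0.06,0,0,0,0],[0.34,-0.06,0,0,0,0],[0.34,-0.06,0,0,0,0],[0.34,-0.06,0,0,0,0],[0.34,-0.06,0,0,0,0],[0.34,-0.06,0,0,0,0],[0.34,-0.06,0,0,0,0]]}}

```text
time_s: 19.6
eef_pos: [0.5929, -0.022, 0.1418]
tool_rot: [-1.648, 2.253, -0.423]
ft_force: [-0.4, -0.9, -2.1]
width: 0.35
grasp_force: 50.0
```

Call:
{"fn": "carry_out", "kwargs": {"increments": [[0.34,-0.06,0,0,0,0],[0.34,-0.06,0,0,0,0],[0.34,-0.06,0,0,0,0],[0.34,-0.06,0,0,0,0],[0.34,-0.06,0,0,0,0],[0.2,-0.04,0,0,0,0],[0,0,0,0,0,0],[0,0,0,0,0,0]]}}

```text
time_s: 20.4
eef_pos: [0.5905, -0.0409, 0.1417]
tool_rot: [-1.648, 2.253, -0.423]
ft_force: [0.8, 0.2, -1.6]
width: 0.345
grasp_force: 50.0
```

Call:
{"fn": "carry_out", "kwargs": {"increments": [[0,0,0,0,0,0],[0,0,0,0,0,0],[0,0,0,0,0,0],[0,0,0,0,0,0]]}}

```text
time_s: 20.8
eef_pos: [0.5904, -0.0408, 0.1417]
tool_rot: [-1.648, 2.252, -0.423]
ft_force: [0.2, 0.1, -1.6]
width: 0.349
grasp_force: 50.0
```

```bash
python3 -c "
from plan import *
go(C-.064*yc,nc,.03)"
```

```text
t 20.8 eef [ 0.5904 -0.0408  0.1417] turn deg [-0.04  0.07 -0.  ] then shift cm [0.06 0.   0.  ] in present axes [ 0.06  0.   -0.  ] world [-0.0002 -0.0006 -0.0001] grasp 50.031078457832336 0.34922577280776085
```

Call:
{"fn": "carry_out", "kwargs": {"increments": [[0,0,-0.4,0,0,0],[0,0,-0.6,0,0,0],[0,0,-0.7,0,0,0],[0,0,-1.3,0,0,0],[0,0,-2.5,0,0,0],[0,0,-3,0,0,0],[0,0,-2,0,0,0],[0,0,-1,0,0,0]]}}

```text
time_s: 21.6
eef_pos: [0.542, -0.0349, 0.2497]
tool_rot: [-1.645, 2.249, -0.425]
ft_force: [-0.7, 0.2, -1.8]
width: 0.345
grasp_force: 50.2
```

```bash
python3 -c "
from plan import *
go(np.array([.4885,-.2873,.01]),np.array([0,0,1.]),.10)"
```

```text
t 21.6 eef [ 0.542  -0.0349  0.2497] turn deg [-24.84   4.87   0.  ] then shift cm [25.67 -2.55  6.86] in present axes [26.19  0.1   5.16] world [-0.0535 -0.2524 -0.0686] grasp 50.19921362400055 0.34477389494917343
```

Call:
{"fn": "carry_out", "kwargs": {"increments": [[0,0,0,-6.21,1.22,0],[0,0,0,-6.21,1.22,0],[0,0,0,-6.21,1.22,0],[0,0,0,-6.21,1.22,0],[2.05,-0.2,0.55,0,0,0],[3.8,-0.38,1.0,0,0,0],[4.3,-0.43,1.15,0,0,0],[4.3,-0.43,1.15,0,0,0]]}}

```text
time_s: 22.4
eef_pos: [0.5115, -0.1783, 0.2072]
tool_rot: [1.853, -2.531, -0.002]
ft_force: [1.0, -0.4, -2.1]
width: 0.35
grasp_force: 50.0
```

Call:
{"fn": "carry_out", "kwargs": {"increments": [[4.3,-0.43,1.15,0,0,0],[3.8,-0.38,1.0,0,0,0],[2.1,-0.2,0.55,0,0,0],[1.0,-0.1,0.3,0,0,0],[0,0,0,0,0,0],[0,0,0,0,0,0],[0,0,0,0,0,0]]}}

```text
time_s: 23.1
eef_pos: [0.4889, -0.2865, 0.1786]
tool_rot: [1.854, -2.531, -0.001]
ft_force: [-0.4, 0.1, -1.6]
width: 0.348
grasp_force: 50.0
```

```bash
python3 - <<'E'
from plan import *
go(np.array([.4885,-.2873,.01]),np.array([0,0,1.]),.01)
im=bot.camera('top');c=cam('top');_,c1=load('w1')
z=cv2.resize(im[170:250,310:390],(400,400),interpolation=cv2.INTER_CUBIC)
s=bot.sense();snap('w9');im9,c9=load('w9')
for P in((.4885,-.2873,.01),): cv2.drawMarker(im9,tuple(int(x) for x in proj(c9,P)),(0,0,255),0,8); q=(proj(c,P)-[310,170])*5;cv2.drawMarker(z,tuple(int(x) for x in q),(0,0,255),0,8)
cv2.imwrite('pics/c9.png',np.hstack([im9[:,60:460],cv2.resize(z,(384,384))]))
E
```

```text
t 23.1 eef [ 0.4889 -0.2865  0.1786] turn deg [ 0.18 -0.16 -0.  ] then shift cm [0.09 0.01 8.75] in present axes [ 0.07 -0.02  8.75] world [-0.0004 -0.0008 -0.0875] grasp 49.96011972427368 0.34780028611188246
23.15 [ 0.4889 -0.2864  0.1786] [[-0.302, -0.953, -0.004], [-0.953, 0.302, -0.002], [0.003, 0.003, -1.0]]
```

View pics/c9.png

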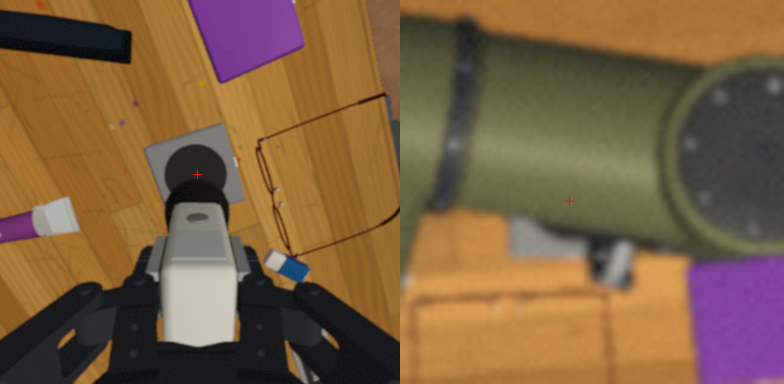

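The wrist view shows the pad estimate (cross at 197,174) at the centre of the dark inlay. Lowering now, slowing near contact.

Call:
{"fn": "carry_out", "kwargs": {"increments": [[0.1,0,1.5,0.18,-0.16,0],[0,0,2.5,0,0,0],[0,0,2.2,0,0,0],[0,0,1.5,0,0,0],[0,0,0.9,0,0,0],[0,0,0.4,0,0,0],[0,0,0.2,0,0,0],[0,0,0,0,0,0]]}}

```text
time_s: 24.0
eef_pos: [0.4882, -0.2885, 0.0867]
tool_rot: [1.854, -2.536, 0.001]
ft_force: [0.6, -0.1, -1.9]
width: 0.346
grasp_force: 49.9
```

Call:
{"fn": "carry_out", "kwargs": {"increments": [[0,0,0.15,0,0,0],[0,0,0.15,0,0,0],[0,0,0.1,0,0,0],[0,0,0,0,0,0],[0,0,0,0,0,0]]}}

```text
time_s: 24.5
eef_pos: [0.4879, -0.2883, 0.0821]
tool_rot: [1.854, -2.535, -0.001]
ft_force: [0.2, -0.3, -1.4]
width: 0.345
grasp_force: 49.9
```

Call:
{"fn": "carry_out", "kwargs": {"increments": [[0,0,0.05,0,0,0],[0,0,0.05,0,0,0],[0,0,0.05,0,0,0],[0,0,0,0,0,0],[0,0,0,0,0,0]]}}

```text
time_s: 25.0
eef_pos: [0.4879, -0.2884, 0.081]
tool_rot: [1.854, -2.535, -0.0]
ft_force: [-1.3, -0.0, 1.5]
width: 0.346
grasp_force: 50.4
```

Contact: the vertical force rose by about 3 N. Releasing.

Call:
{"fn": "carry_out", "kwargs": {"increments": [[0,0,0,0,0,0],[0,0,0,0,0,0],[0,0,0,0,0,0],[0,0,0,0,0,0],[0,0,0,0,0,0],[0,0,0,0,0,0],[0,0,0,0,0,0],[0,0,0,0,0,0]], "fingers": 0, "squeeze": 20}}

```text
time_s: 25.8
eef_pos: [0.4879, -0.2883, 0.0806]
tool_rot: [1.854, -2.535, -0.001]
ft_force: [0.4, 0.3, -1.2]
width: 0.999
grasp_force: 0.0
```

Call:
{"fn": "carry_out", "kwargs": {"increments": [[0,0,-0.5,0,0,0],[0,0,-1.5,0,0,0],[0,0,-2.5,0,0,0],[0,0,-3.5,0,0,0],[0,0,-3.5,0,0,0],[0,0,-2,0,0,0],[0,0,-1,0,0,0],[0,0,0,0,0,0]]}}

```text
time_s: 26.6
eef_pos: [0.4885, -0.2885, 0.2276]
tool_rot: [-1.854, 2.535, -0.003]
ft_force: [-0.3, 0.7, 0.1]
width: 1.004
grasp_force: 0.0
```

Call:
{"fn": "carry_out", "kwargs": {"increments": [[0,0,0,0,0,0],[0,0,0,0,0,0],[0,0,0,0,0,0]]}}

```text
time_s: 26.9
eef_pos: [0.4876, -0.2882, 0.2242]
tool_rot: [1.853, -2.534, -0.004]
ft_force: [-0.6, 0.4, -0.2]
width: 1.001
grasp_force: 0.0
```

```bash
python3 - <<'E'
from h import *
snap('w10');im,c=load('w10')
hsv=cv2.cvtColor(im,cv2.COLOR_BGR2HSV);m=cv2.inRange(hsv,(0,0,170),(180,60,255));cs,_=cv2.findContours(m,cv2.RETR_EXTERNAL,cv2.CHAIN_APPROX_NONE)
for k in cs:
    M=cv2.minAreaRect(k)
    if cv2.contourArea(k)>300: print([np.round(x,1) for x in M],onz(c,M[0],.128).round(4))
s=bot.sense();print(s['width'],s['grasp_force'],s['ft_force'],np.abs(s['qvel']).max())
cv2.imwrite('pics/v10.png',im)
E
```

```text
26.9 [ 0.4876 -0.2882  0.2242] [[-0.303, -0.953, -0.003], [-0.953, 0.303, 0.001], [0.0, 0.003, -1.0]]
[array([135.7, 204.8]), array([29.5, 22.7]), np.float64(68.2)] [ 0.589  -0.3118  0.128 ]
[array([257., 195.]), array([40., 30.]), np.float64(90.0)] [ 0.4876 -0.2887  0.128 ]
1.0004482953606255 0.0 [-0.12215213 -0.0615323  -0.08029791] 0.008977210881246691
```

View pics/v10.png

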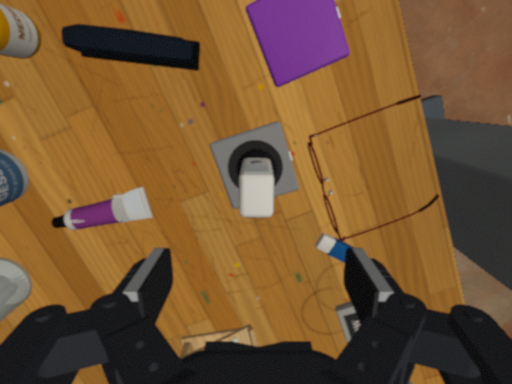

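The reader stands upright on the pad, with its top at (257,195) and its axis within a few mm of the centre. The gripper is clear.

```bash
python3 -c "
from cell import bot
print(bot.hand_in())"
```

```text
the job is handed in; nothing more can be done
None
```

I calibrated the reader on the white tile, glided it over all five swatches in order, set it back upright on its pad within a few mm of the centre, and handed the job in at about 27 s; the hand-in returned no verdict.

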